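Stack the neck-rest rings and press the cap home

ROBOT

A 6-joint arm with a two-finger parallel gripper is mounted at the origin on the work surface. World frame = base frame: x ahead of the robot, y to its left, z up, the work surface at z = 0. Lengths are in m, angles in degrees, forces in N, time in s.
With the tool pointing down it reaches from about 0.375 to 0.9 m from the base axis. Payload 3.1 kg.
Tool frame: the origin (TCP) lies on the centre line of the jaws, within the pads' length; the fingertips stand 17 mm ahead of it and the grasp point (between the pads) lies 2 mm behind it; y points along the fingers, x is the direction in which the jaws open and shut, and the axes are right-handed (so a half turn about y gives the same grasp; the last joint's range is limited). The gripper opens to 87 mm and grips with 3 to 60 N. Pads are 19 mm wide; open, the fingers measure 117 mm over their backs; the gripper's body (75 mm by 190 mm) begins 51 mm behind the grasp point.
Start: joints at [-84.139, 30.224, 82.088, -0, 67.689, -10.227], TCP at [0.173, -0.6, 0.24] pointing down, gripper open.
Joint ranges: [-176.69, 176.69], [-43.24, 126.21], [12.49, 139.97], [-82, 262], [0, 151.66], [-163.58, 163.58]. Speed limits (degrees/s): [159.86, 159.86, 180, 180, 180, 180].

INTERFACE

Orientations are given as a 3x3 rotation matrix whose columns are the frame's x, y, z axes.
In Python, from rig import read_state, capture, camera_info, hand_in, trace, tip_of gives the robot as it stands.
- The arm moves only by the tool jog_arm, never from a script. Its argument "steps" is a list of rows, each an object with "fingers": the opening in per cent of the stroke, from 0 (shut) to 100 (fully open); "delta_pos": the shift along the world's x, y, z in mm, a list of three; "turn": the turn about the world's z in degrees. A call has 1 to 20 rows; each row is the pose to reach, as a shift and turn from the pose commanded when the call began; what a row does not reach only later rows make up. A row lasts 1/12 s, in which the tool goes at most 41.7 mm and 7.16 degrees, less where a joint would pass 70% of its speed; a pose out of reach is approached as far as the arm can. A call with a gripper value outside its range is refused whole. The fingers move at their own pace and stop on an object; the grip force is fixed at half the most. Time passes only in rows, so rows that repeat a pose let the fingers close. It gives the time, the measured TCP pose, the force and the opening at its end, in the units of the state.
- read_state(): the state, without advancing time (a new reading comes with each control period).
- capture(name): name is "scene" or "top"; returns the picture (420x560x3 uint8, red, green, blue); there is no depth.
- camera_info(name): a dict with "fov_y" (degrees; the focal length in pixels is half the picture's height over the tangent of half this angle, whatever the lens; pixels are square), "cx", "cy" (the principal point, pixels), "view" (4x4, takes a point from world to camera coordinates). Camera axes: x right, y down, z forward; pixel columns grow to the right and rows downward; lengths in m; the calibration is good to about 2 mm. A picture is of the moment at which its call begins. camera_info takes no time and is no camera call.
- hand_in(): hands the job in, once; it reports no verdict.
Trained networks look in the newest picture that a camera, given by its name, has taken for a name from the list of things; names that differ only in an ending like _2 or _b are one class to them, and where a whole thing is asked for, a point or a joint stands for the part that bears it (a point fixed in the world has none). Each returns a list of dicts, best first, with "confidence" (0 to 1); they miss things now and then, are a little off and sometimes report something else, mostly with a low value. They report only what shows in the picture. A call takes as long as a camera call. They do not tell look-alikes from the thing itself.
- trace(target, camera): "mask" (420x560 bool, what is visible of it).
- tip_of(target, camera): "position" ([x, y, z] in m, in world coordinates, good to about 4 mm: a listed point, or the origin of a listed thing).
The state is a dict: "time_s": time; "joint_positions": joint angles; "qvel": joint speeds; "tau": joint torques, N m; "position": TCP position; "tcp_rot": TCP orientation; "force": force on the tool from outside, world axes, zero at the start; "moment": the same for the moment, N m; "opening": opening from 0.0 (shut) to 1.0 (fully open).
Only numpy, scipy, OpenCV 4.12 (cv2) and the standard library are available. Lean on these libraries where they do the work, as an engineer would, in place of code of your own. Each camera call takes 0.05 s, during which the arm holds its last target.

TASK

Assemble the neck rest on the steel base: lay the wide wooden ring flat on the plate over the stud, lay the narrow ring flat on top of it and let go of both, then push the black cap down onto the stud until it clicks past the catch and sits on the narrow ring. Do not let go of the push after the click: finish with the fingers still on the cap, bearing down on it firmly. Leave the jar, the pick box and the capo where they are.

Things in the scene. Friction and masses are not known exactly. Their poses are not given: they have to be found in the camera images.
- base: Round steel plate, 116 mm across, 10 mm thick, screwed to the worktop (cannot move). Origin at the centre of its underside, z up. In its middle stands a stepped aluminium stud: a boss 22 mm in diameter from the plate's top to 31 mm above the origin, bevelled at its top edge, and above it a slimmer post (see stud_tip).
- stud_tip (a point): Top of the stud, on its axis, 54 mm above the base's origin. The slim post is 13 mm in diameter up to 48 mm above the origin, then a cone narrowing to 6 mm diameter at the tip.
- catch (a point): Level of the catch, on the stud's axis, 42 mm above the base's origin: four small sprung steel balls stick out of the post here, to 20 mm across, and spring inwards. The cap's lip meets them when its underside is about 45 mm above the base's origin; resistance rises to about 10 N, then drops suddenly as the lip snaps below the balls, which hold the cap from then on.
- wide_ring: Flat walnut ring, outer diameter 60 mm, hole 26 mm, 12 mm thick, about 35 g, lying flat on the worktop. Origin at the centre of its underside, z up. Goes on first; seated, its underside is 10 mm above the base's origin.
- narrow_ring: Flat walnut ring, outer diameter 46 mm, hole 26 mm, 12 mm thick, about 20 g, lying flat on the worktop. Origin at the centre of its underside, z up. Goes on second; seated, its underside is 22 mm above the base's origin.
- cap: Black round snap cap, outer diameter 34 mm, 28 mm tall, about 40 g, standing with its open end down. Origin at the centre of its open underside, z up. Its mouth is 16 mm in diameter for the lowest 4 mm (a lip); above it the bore is 24 mm wide and 19 mm deep. Fully home its underside lies on the narrow ring, 34 mm above the base's origin; more pushing then bears on the ring.
- cap_top (a point): Centre of the cap's closed flat top, 28 mm above its underside.
- jar: Bystander: frosted glass jar with a metal twist cap, 64 mm in diameter, 90 mm tall. Origin at the centre of its underside.
- pick_box: Bystander: closed walnut pick box, 64 x 94 x 41 mm (x, y, z), with a small brass knob. Origin at the centre of its underside.
- capo: Bystander: black capo lying flat, about 50 x 90 x 12 mm. Origin under its longer bar (along its y).
Things that resemble listed ones, but are neither listed nor needed, are in the scene too. Leave any green or white look-alike of the narrow_ring alone.

How it is judged (in metres and radians):
On the way, in this order (a step that is already met when the one before it is completed fails the run):
1. the wide ring lies flat on the plate around the stud, let go (horizontal distance between wide_ring and base below 0.005 m and z of wide_ring in the frame of base below 0.012 m and angle between wide_ring's own z axis and vertical below 0.08 rad and contact force between the fingers and wide_ring below 0.1 N), for 0.2 s.
2. the narrow ring lies flat on the wide ring around the stud, let go (horizontal distance between narrow_ring and base below 0.005 m and z of narrow_ring in the frame of base between 0.02 and 0.0245 m and angle between narrow_ring's own z axis and vertical below 0.08 rad and contact force between the fingers and narrow_ring below 0.1 N), for 0.2 s.
3. the cap has clicked below the catch (horizontal distance between cap and base below 0.004 m and z of cap in the frame of base below 0.0357 m and angle between cap's own z axis and vertical below 0.1 rad), for 0.1 s.
At the end, for the whole second after the job is handed in: Through the last second both rings lie flat and centred within 5 mm on the stud, wide one on the plate, narrow one on it; the cap is clicked home (within 1.7 mm of its seat, 4 mm of the axis, 0.1 rad of upright) and the fingers still press it on the narrow ring with over 3 N (all of step 3 and horizontal distance between each of wide_ring, narrow_ring and base below 0.005 m and z of wide_ring in the frame of base below 0.012 m and angle between each of wide_ring, narrow_ring's own z axis and vertical below 0.08 rad and z of narrow_ring in the frame of base between 0.019 and 0.0245 m and z of cap in the frame of base above 0.029 m and contact force between cap and narrow_ring above 3 N and contact force between the fingers and cap above 2 N); the arm keeps its last pose, push and grip.
It fails at once if the jar, pick box or capo is shifted by more than 20 mm (distance of any of jar, pick_box, capo from where it was at the start of the episode above 0.02 m).
It also fails if it takes over 64 s, if anything falls off the work surface, if the arm or the gripper's body presses on something with over 40 N, if the wrist force passes 120 N, or if a joint passes its speed limit or range.

## Working session

There is one attempt and no reset: what is moved stays moved. The work goes in short steps, Python scripts to look and compute and a tool call to move; the robot and the scene stay as the last step left them, time stands still between calls to the robot, and variables do not carry over. Pictures are saved under pics/ and viewed, and the job is handed in when it is done.

Besides the shell and the picture viewer there is one more tool, called after "Request:" as name(argument=value, ...), one argument or row to a line, values as JSON. jog_arm: Moves the arm, as the interface text tells. Its arguments: {"type":"object","properties":{"steps":{"type":"array","items":{"type":"object","properties":{"fingers":{"type":"number"},"delta_pos":{"type":"array","items":{"type":"number"}},"turn":{"type":"number"}}}}},"required":["steps"]}

```bash
mkdir -p pics; ls; python3 - <<'E'
from rig import *
import cv2,numpy as np
print(read_state())
for n in("scene","top"):
    im=capture(n);cv2.imwrite(f"pics/{n}0.png",im[:,:,::-1]);print(camera_info(n))
    for t in["base","stud_tip","wide_ring","narrow_ring","cap","cap_top","jar","pick_box","capo"]:
        print(n,t,[(np.round(d["position"],4).tolist(),round(d["confidence"],2)) for d in tip_of(t,n)])
print(read_state()["time_s"])
E
```

```text
pics
{'time_s': 0.0, 'joint_positions': array([-8.41401297e+01,  3.02766013e+01,  8.21567809e+01, -7.37859755e-04,
        6.76893496e+01, -1.02278371e+01]), 'qvel': array([ 0.03989636,  0.0339162 , -0.04297784, -0.02107431, -0.07017444,
        0.03041438]), 'tau': array([-1.75875586e-03, -4.40047324e+01, -1.76593423e+01,  6.29970711e-02,
        5.84542227e-02, -1.75996338e-04]), 'position': array([ 0.17313944, -0.59981051,  0.23859477]), 'tcp_rot': array([[ 2.77112982e-01, -2.30548488e-04,  9.60837313e-01],
       [-9.60835024e-01,  2.12966349e-03,  2.77112833e-01],
       [-2.11014809e-03, -9.99997706e-01,  3.68638338e-04]]), 'force': array([-0.05580659,  0.27111991, -0.20269643]), 'moment': array([ 0.03517019, -0.02066714,  0.01725256]), 'opening': 0.999877177952447}
{'fov_y': 46.00787346925877, 'cx': 275.50483040147486, 'cy': 221.225003535151, 'view': array([[-0.72860781,  0.68480443, -0.01317371,  0.46360222],
       [ 0.43446047,  0.44721058, -0.78182274, -0.21099273],
       [-0.52950425, -0.57536561, -0.62336158,  1.36702673],
       [ 0.        ,  0.        ,  0.        , 
[... 853 characters left out ...]
43,  0.00227445, -0.97762792,  1.23672108],
       [ 0.        ,  0.        ,  0.        ,  1.        ]])}
top base [([0.496, 0.0417, 0.004], 0.91)]
top stud_tip [([0.4924, 0.0428, 0.0592], 0.76)]
top wide_ring [([0.4614, 0.1911, -0.004], 0.88), ([0.687, -0.2749, 0.0029], 0.22)]
top narrow_ring [([0.6362, 0.1471, -0.0003], 0.64), ([0.7118, 0.2822, 0.0001], 0.52), ([0.536, 0.3139, 0.0015], 0.52), ([0.6195, 0.2514, -0.0017], 0.48)]
top cap [([0.4835, -0.2245, 0.0007], 0.73)]
top cap_top [([0.4819, -0.226, 0.026], 0.44)]
top jar [([0.6876, -0.2735, 0.0002], 0.66)]
top pick_box [([0.7616, 0.0424, -0.0029], 0.56)]
top capo [([0.5396, -0.3807, -0.0021], 0.79), ([0.4914, 0.0412, 0.0569], 0.53)]
1.0
```

View pictures.

View pics/scene0.png

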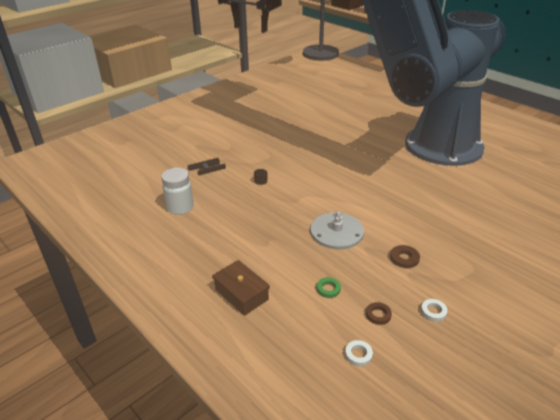

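View pics/top0.png

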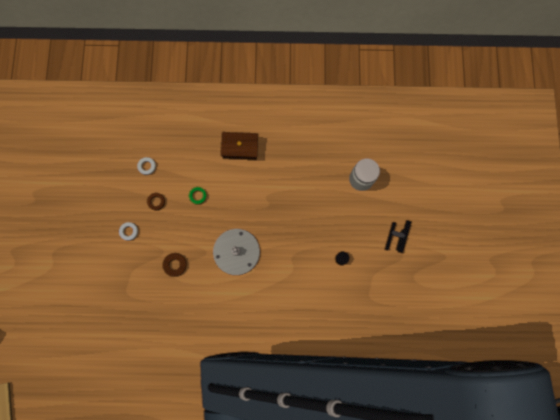

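```bash
cat > h.py <<'E'
from rig import *
import cv2,numpy as np
from scipy.optimize import least_squares
def proj(n,P):
    c=camera_info(n);f=210/np.tan(np.radians(c["fov_y"]/2));V=c["view"]
    q=np.asarray(P)@V[:3,:3].T+V[:3,3]
    return np.c_[f*q[:,0]/q[:,2]+c["cx"],f*q[:,1]/q[:,2]+c["cy"]]
def rings(x,y,lv):
    a=np.linspace(0,2*np.pi,72,endpoint=False)
    return np.vstack([np.c_[x+r*np.cos(a),y+r*np.sin(a),0*a+z] for r,z in lv])
def cent(p):
    h=cv2.convexHull(p.astype(np.float32));m=cv2.moments(h)
    return np.array([m["m10"]/m["m00"],m["m01"]/m["m00"]]),m["m00"]
def mask_cent(m):
    ys,xs=np.nonzero(m);S=8
    # hull of pixel squares
    p=np.vstack([np.c_[xs+dx,ys+dy] for dx in(-.5,.5) for dy in(-.5,.5)])
    return cent(p)
def fit(masks,lv,x0):
    def one(ns):
        def r(v): return np.concatenate([cent(proj(n,rings(v[0],v[1],lv)))[0]-mask_cent(masks[n])[0] for n in ns])
        return least_squares(r,x0,diff_step=1e-4)
    return {k:(one(ns).x.round(4).tolist(),one(ns).fun.round(2).tolist()) for k,ns in (("scene",["scene"]),("top",["top"]),("both",["scene","top"]))}
LV={"base":[(.058,0),(.058,.01),(.003,.054),(.0065,.048)],"wide_ring":[(.03,0),(.03,.012)],"narrow_ring":[(.023,0),(.023,.012)],"cap":[(.017,0),(.017,.028)]}
E
python3 - <<'E'
from h import *
X={"base":(.492,.042),"wide_ring":(.461,.194),"narrow_ring":(.617,.2505),"cap":(.481,-.223)}
ims={n:capture(n) for n in("scene","top")}
for t in X:
    M={}
    for n in ims:
        e=proj(n,[[*X[t],.005]])[0]
        L=trace(t,n)
        L=[d for d in L if np.linalg.norm(mask_cent(d["mask"])[0]-e)<12]
        if not L: print("miss",t,n);continue
        M[n]=L[0]["mask"]; print(t,n,round(L[0]["confidence"],2),"area",mask_cent(M[n])[1],"exp",cent(proj(n,rings(*X[t],LV[t])))[1])
        if t=="narrow_ring": print(ims[n][M[n]].mean(0))
    if len(M)==2: print(fit(M,LV[t],X[t]))
for n in ims:
    im=ims[n].copy()
    im=cv2.resize(im,None,fx=1.4,fy=1.4)
E
```

```text
base scene 0.83 area 1624.0 exp 1613.1556580050383
base top 0.85 area 1682.0 exp 1704.7054993762868
{'scene': ([0.4941, 0.0435], [0.0, 0.0]), 'top': ([0.4914, 0.0411], [0.0, 0.0]), 'both': ([0.4923, 0.042], [0.01, -0.7, -0.36, -0.38])}
wide_ring scene 0.97 area 605.5 exp 599.7762882499956
wide_ring top 0.62 area 477.0 exp 479.70854196394794
{'scene': ([0.4596, 0.1957], [-0.0, 0.0]), 'top': ([0.4559, 0.1932], [0.0, 0.0]), 'both': ([0.4573, 0.1943], [0.1, -0.85, -0.39, -0.58])}
narrow_ring scene 0.79 area 466.5 exp 510.8016297244467
[99.59139785 71.46505376 51.29569892]
narrow_ring top 0.7 area 222.5 exp 274.3642401372781
[74.232 41.184 18.04 ]
{'scene': ([0.6178, 0.252], [0.0, -0.0]), 'top': ([0.6139, 0.2504], [-0.0, 0.0]), 'both': ([0.6161, 0.2512], [0.28, -0.74, -0.25, -0.84])}
cap scene 0.52 area 214.0 exp 209.50929284270387
cap top 0.75 area 175.0 exp 173.75000767153688
{'scene': ([0.4829, -0.2177], [-0.0, -0.0]), 'top': ([0.4788, -0.2219], [0.0, -0.0]), 'both': ([0.4798, -0.221], [0.05, -1.01, -0.35, -0.42])}
```

Request:
jog_arm(
  steps=[
    {"delta_pos": [30, 40, 0], "turn": 7, "fingers": 100},
    {"delta_pos": [60, 75, 0], "turn": 14, "fingers": 100},
    {"delta_pos": [85, 105, 0], "turn": 21, "fingers": 100},
    {"delta_pos": [110, 135, 0], "turn": 28, "fingers": 100},
    {"delta_pos": [135, 165, 0], "turn": 35, "fingers": 100},
    {"delta_pos": [160, 195, 0], "turn": 42, "fingers": 100},
    {"delta_pos": [180, 228, 0], "turn": 49, "fingers": 100},
    {"delta_pos": [200, 262, 0], "turn": 56, "fingers": 100},
    {"delta_pos": [220, 296, 0], "turn": 63, "fingers": 100},
    {"delta_pos": [240, 330, 0], "turn": 70, "fingers": 100},
    {"delta_pos": [260, 364, 0], "turn": 73.9, "fingers": 100},
    {"delta_pos": [280, 400, 0], "turn": 73.9, "fingers": 100},
    {"delta_pos": [295, 440, 0], "turn": 73.9, "fingers": 100},
    {"delta_pos": [300, 480, 0], "turn": 73.9, "fingers": 100},
    {"delta_pos": [300, 520, 0], "turn": 73.9, "fingers": 100},
    {"delta_pos": [300, 560, 0], "turn": 73.9, "fingers": 100},
    {"delta_pos": [300, 600, 0], "turn": 73.9, "fingers": 100},
    {"delta_pos": [295, 640, 0], "turn": 73.9, "fingers": 100},
    {"delta_pos": [290, 680, 0], "turn": 73.9, "fingers": 100},
    {"delta_pos": [287, 720, 0], "turn": 73.9, "fingers": 100},
  ],
)

```text
time_s: 3.17
position: [0.4595, 0.1214, 0.2398]
tcp_rot: [[1.0, 0.0, 0.0], [-0.0, 0.0, 1.0], [0.0, -1.0, 0.0]]
force: [-0.3, -0.6, -0.4]
opening: 1.001
```

Request:
jog_arm(
  steps=[
    {"delta_pos": [-1, 37, -10]},
    {"delta_pos": [-2, 74, -30]},
    {"delta_pos": [-2, 74, -70]},
    {"delta_pos": [-2, 74, -110]},
    {"delta_pos": [-2, 74, -145]},
    {"delta_pos": [-2, 74, -175]},
    {"delta_pos": [-2, 74, -195]},
    {"delta_pos": [-2, 74, -210]},
    {"delta_pos": [-2, 74, -220]},
    {"delta_pos": [-2, 74, -220]},
    {"delta_pos": [-2, 74, -220], "fingers": 50},
    {"delta_pos": [-2, 74, -220], "fingers": 50},
    {"delta_pos": [-2, 74, -220], "fingers": 50},
    {"delta_pos": [-2, 74, -220], "fingers": 50},
    {"delta_pos": [-2, 74, -220], "fingers": 50},
    {"delta_pos": [-2, 74, -220], "fingers": 50},
  ],
)

```text
$.steps[0]: bad value
```

Request:
jog_arm(
  steps=[
    {"delta_pos": [-1, 37, -10], "turn": 0, "fingers": 100},
    {"delta_pos": [-2, 74, -30], "turn": 0, "fingers": 100},
    {"delta_pos": [-2, 74, -70], "turn": 0, "fingers": 100},
    {"delta_pos": [-2, 74, -110], "turn": 0, "fingers": 100},
    {"delta_pos": [-2, 74, -145], "turn": 0, "fingers": 100},
    {"delta_pos": [-2, 74, -175], "turn": 0, "fingers": 100},
    {"delta_pos": [-2, 74, -195], "turn": 0, "fingers": 100},
    {"delta_pos": [-2, 74, -210], "turn": 0, "fingers": 100},
    {"delta_pos": [-2, 74, -220], "turn": 0, "fingers": 100},
    {"delta_pos": [-2, 74, -220], "turn": 0, "fingers": 100},
    {"delta_pos": [-2, 74, -220], "turn": 0, "fingers": 50},
    {"delta_pos": [-2, 74, -220], "turn": 0, "fingers": 50},
    {"delta_pos": [-2, 74, -220], "turn": 0, "fingers": 50},
    {"delta_pos": [-2, 74, -220], "turn": 0, "fingers": 50},
    {"delta_pos": [-2, 74, -220], "turn": 0, "fingers": 50},
    {"delta_pos": [-2, 74, -220], "turn": 0, "fingers": 50},
  ],
)

```text
time_s: 4.5
position: [0.4586, 0.1936, 0.02]
tcp_rot: [[1.0, 0.001, 0.0], [-0.0, 0.0, 1.0], [0.001, -1.0, 0.0]]
force: [0.3, 0.1, 1.6]
opening: 0.68
```

Request:
jog_arm(
  steps=[
    {"delta_pos": [0, 0, 0], "turn": 0, "fingers": 100},
    {"delta_pos": [0, 0, 0], "turn": 0, "fingers": 100},
    {"delta_pos": [0, 0, 0], "turn": 0, "fingers": 100},
    {"delta_pos": [0, 0, 0], "turn": 0, "fingers": 100},
    {"delta_pos": [0, 0, 0], "turn": 30, "fingers": 100},
    {"delta_pos": [0, 0, 0], "turn": 50, "fingers": 100},
    {"delta_pos": [0, 0, 0], "turn": 70, "fingers": 100},
    {"delta_pos": [0, 0, 0], "turn": 90, "fingers": 100},
    {"delta_pos": [0, 0, 0], "turn": 90, "fingers": 100},
    {"delta_pos": [0, 0, 0], "turn": 90, "fingers": 100},
    {"delta_pos": [0, 0, 0], "turn": 90, "fingers": 100},
    {"delta_pos": [0, 0, 0], "turn": 90, "fingers": 100},
    {"delta_pos": [0, 0, 0], "turn": 90, "fingers": 100},
    {"delta_pos": [0, 0, 0], "turn": 90, "fingers": 100},
    {"delta_pos": [0, 0, 0], "turn": 90, "fingers": 100},
    {"delta_pos": [0, 0, 0], "turn": 90, "fingers": 100},
    {"delta_pos": [0, 0, 0], "turn": 90, "fingers": 100},
    {"delta_pos": [0, 0, 0], "turn": 90, "fingers": 100},
    {"delta_pos": [0, 0, 0], "turn": 90, "fingers": 100},
  ],
)

```text
time_s: 6.08
position: [0.4581, 0.1935, 0.0195]
tcp_rot: [[0.002, -0.0, -1.0], [1.0, -0.0, 0.002], [-0.0, -1.0, 0.0]]
force: [0.9, -0.0, -0.4]
opening: 0.996
```

Request:
jog_arm(
  steps=[
    {"delta_pos": [0, 0, 0], "turn": 0, "fingers": 50},
    {"delta_pos": [0, 0, 0], "turn": 0, "fingers": 50},
    {"delta_pos": [0, 0, 0], "turn": 0, "fingers": 50},
    {"delta_pos": [0, 0, 0], "turn": 0, "fingers": 50},
    {"delta_pos": [0, 0, 0], "turn": 0, "fingers": 50},
    {"delta_pos": [0, 0, 0], "turn": 0, "fingers": 50},
    {"delta_pos": [0, 0, 0], "turn": 0, "fingers": 50},
  ],
)

```text
time_s: 6.67
position: [0.4583, 0.1935, 0.0196]
tcp_rot: [[0.0, 0.0, -1.0], [1.0, 0.0, 0.0], [0.0, -1.0, -0.0]]
force: [-0.2, 1.2, 0.1]
opening: 0.671
```

```bash
python3 - <<'E'
from h import *
s=read_state();print(s["position"],s["tcp_rot"].round(3),s["opening"],s["force"],s["time_s"])
ims={n:capture(n) for n in("scene","top")}
for n in ims:cv2.imwrite(f"pics/{n}1.png",cv2.resize(ims[n],None,fx=1.4,fy=1.4)[:,:,::-1])
E
```

```text
[0.45826382 0.19351014 0.01955229] [[ 0.  0. -1.]
 [ 1.  0.  0.]
 [ 0. -1. -0.]] 0.6714185850419947 [-0.19996364  1.18813166  0.10202068] 6.6667
```

View pics/scene1.png

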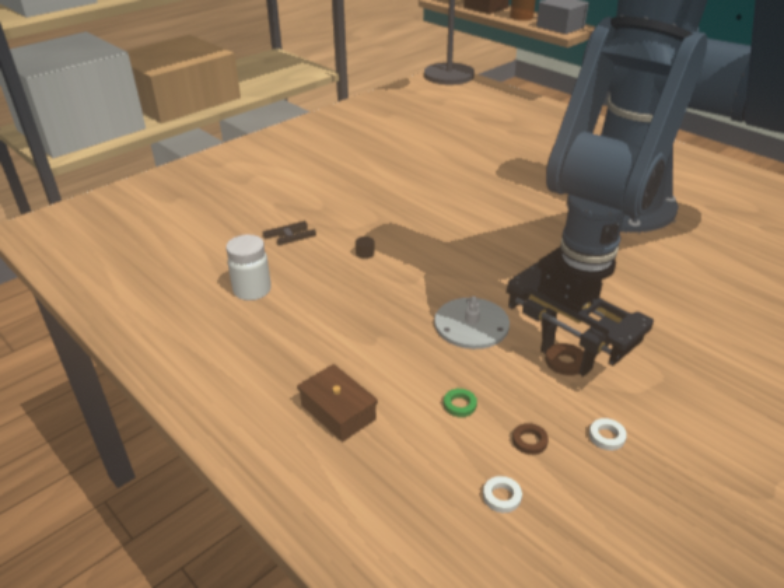

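View pics/top1.png

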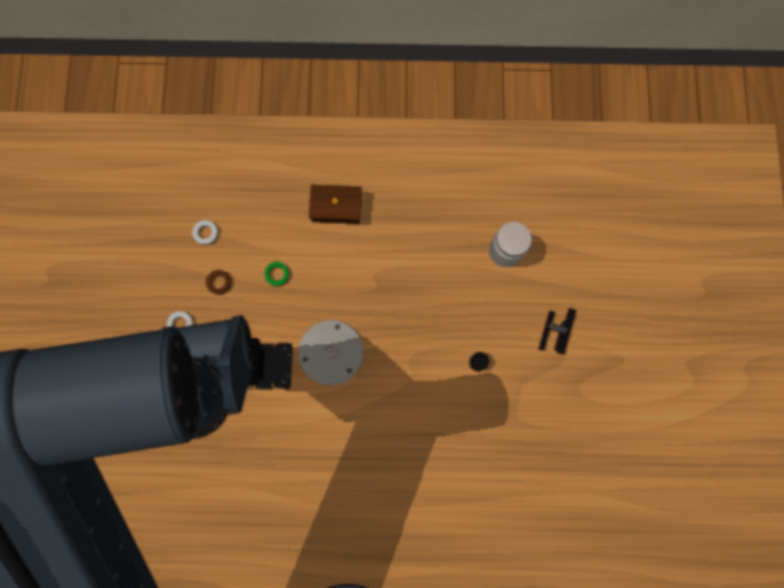

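Request:
jog_arm(
  steps=[
    {"delta_pos": [0, 0, 0], "turn": 0, "fingers": 100},
    {"delta_pos": [0, 0, 0], "turn": 0, "fingers": 100},
    {"delta_pos": [0, 0, 0], "turn": 0, "fingers": 100},
    {"delta_pos": [0, 0, 0], "turn": 0, "fingers": 100},
    {"delta_pos": [0, 0, 40], "turn": 0, "fingers": 100},
    {"delta_pos": [0, 0, 80], "turn": 0, "fingers": 100},
    {"delta_pos": [0, 0, 120], "turn": 0, "fingers": 100},
    {"delta_pos": [0, -40, 120], "turn": 0, "fingers": 100},
    {"delta_pos": [0, -80, 120], "turn": 0, "fingers": 100},
    {"delta_pos": [0, -120, 120], "turn": 0, "fingers": 100},
    {"delta_pos": [0, -160, 120], "turn": 0, "fingers": 100},
    {"delta_pos": [0, -200, 120], "turn": 0, "fingers": 100},
    {"delta_pos": [0, -240, 120], "turn": 0, "fingers": 100},
    {"delta_pos": [0, -280, 120], "turn": 0, "fingers": 100},
    {"delta_pos": [0, -300, 120], "turn": 0, "fingers": 100},
    {"delta_pos": [0, -300, 120], "turn": 0, "fingers": 100},
  ],
)

```text
time_s: 8.1
position: [0.4595, -0.1111, 0.1398]
tcp_rot: [[0.006, 0.003, -1.0], [1.0, -0.002, 0.006], [-0.002, -1.0, -0.003]]
force: [1.4, 0.5, 0.2]
opening: 1.002
```

```bash
python3 - <<'E'
from h import *
X={"wide_ring":(.4582,.1937),"narrow_ring":(.617,.2505)}
ims={n:capture(n) for n in("scene","top")}
for n in ims:cv2.imwrite(f"pics/{n}2.png",cv2.resize(ims[n],None,fx=1.4,fy=1.4)[:,:,::-1])
for t in X:
    M={}
    for n in ims:
        e=proj(n,[[*X[t],.005]])[0]
        L=[d for d in trace(t,n) if np.linalg.norm(mask_cent(d["mask"])[0]-e)<12]
        if not L: print("miss",t,n);continue
        M[n]=L[0]["mask"]; print(t,n,round(L[0]["confidence"],2),"area",mask_cent(M[n])[1],"exp",cent(proj(n,rings(*X[t],LV[t])))[1])
    if len(M)==2: print(fit(M,LV[t],X[t]))
E
```

```text
wide_ring scene 0.62 area 593.0 exp 597.2783351778053
miss wide_ring top
narrow_ring scene 0.85 area 458.0 exp 510.8016297244467
narrow_ring top 0.58 area 272.5 exp 274.3642401372781
{'scene': ([0.6186, 0.2515], [-0.0, 0.0]), 'top': ([0.6165, 0.2503], [0.0, -0.0]), 'both': ([0.6176, 0.251], [0.09, -0.44, -0.23, -0.44])}
```

```bash
cat >> h.py <<'E'
def dark(im,n,x,y,lv,k=1.0):
    # subpixel moments: enlarge crop, threshold on brightness halfway between ring & table
    e=cent(proj(n,rings(x,y,lv)))[0]
    R=int(np.ceil(np.ptp(proj(n,rings(x,y,lv)),axis=0).max()/2+6)); x0,y0=np.round(e).astype(int)-R
    c=im[y0:y0+2*R+1,x0:x0+2*R+1].astype(np.float32).max(2)
    S=6;b=cv2.resize(c,None,fx=S,fy=S,interpolation=cv2.INTER_CUBIC)
    lo,hi=np.percentile(c,5),np.median(np.r_[c[0],c[-1],c[:,0],c[:,-1]])
    m=(b<(lo+hi)/2).astype(np.uint8)
    nn,l,st,_=cv2.connectedComponentsWithStats(m)
    i=1+st[1:,4].argmax();ys,xs=np.nonzero(l==i)
    p=np.c_[(xs+.5)/S-.5+x0,(ys+.5)/S-.5+y0]
    return cent(p)
def fitd(ims,lv,X):
    out={}
    for n in ims:
        c,a=dark(ims[n],n,*X,lv)
        v=least_squares(lambda v:cent(proj(n,rings(v[0],v[1],lv)))[0]-c,X,diff_step=1e-4).x
        out[n]=(v.round(4).tolist(),round(a),round(cent(proj(n,rings(*X,lv)))[1]))
    return out
E
python3 - <<'E'
from h import *
ims0={n:cv2.imread(f"pics/{n}0.png")[:,:,::-1] for n in("scene","top")}
ims={n:capture(n) for n in("scene","top")}
print("w0",fitd(ims0,LV["wide_ring"],(.4575,.194)))
print("w1",fitd(ims,LV["wide_ring"],(.4575,.194)))
print("n0",fitd(ims0,LV["narrow_ring"],(.6175,.251)))
print("n1",fitd(ims,LV["narrow_ring"],(.6175,.251)))
print("c0",fitd(ims0,LV["cap"],(.480,-.221)))
M={}
for n in ims:
    for k in range(3):
        L=[d for d in trace("wide_ring",n)if d["confidence"]>.4]
        if L: M[n]=L[0]["mask"]
print(fit(M,LV["wide_ring"],(.4575,.194)))
for k in range(3):
  M={n:trace("base",n)[0]["mask"] for n in ims}
  print({n:mask_cent(M[n])[1] for n in M},fit(M,LV["base"],(.492,.042)))
big=np.hstack([cv2.resize(ims0["scene"][180:280,290:440],None,fx=2.6,fy=2.6,interpolation=2),cv2.resize(ims0["top"][200:300,130:280],None,fx=2.6,fy=2.6,interpolation=2)])
cv2.imwrite("pics/big.png",big[:,:,::-1])
E
```

```text
w0 {'scene': ([0.4601, 0.1944], 575, 597), 'top': ([0.4566, 0.1911], 497, 480)}
w1 {'scene': ([0.4606, 0.1938], 575, 597), 'top': ([0.4476, 0.1925], 530, 480)}
n0 {'scene': ([0.619, 0.2507], 478, 512), 'top': ([0.6161, 0.2475], 275, 274)}
n1 {'scene': ([0.619, 0.2507], 478, 512), 'top': ([0.6161, 0.2475], 276, 274)}
c0 {'scene': ([0.4818, -0.2208], 197, 210), 'top': ([0.4789, -0.2244], 162, 174)}
{'scene': ([0.4602, 0.1946], [-0.0, 0.0]), 'top': ([0.4717, 0.1859], [0.0, -0.0]), 'both': ([0.4659, 0.1918], [-2.81, 0.67, -2.5, 2.29])}
{'scene': 1660.0, 'top': 1670.5} {'scene': ([0.4937, 0.0439], [-0.0, -0.0]), 'top': ([0.4926, 0.0452], [0.0, -0.0]), 'both': ([0.4932, 0.0445], [0.33, 0.02, 0.3, -0.24])}
{'scene': 1660.0, 'top': 1670.5} {'scene': ([0.4937, 0.0439], [-0.0, -0.0]), 'top': ([0.4926, 0.0452], [0.0, -0.0]), 'both': ([0.4932, 0.0445], [0.33, 0.02, 0.3, -0.24])}
{'scene': 1660.0, 'top': 1670.5} {'scene': ([0.4937, 0.0439], [-0.0, -0.0]), 'top': ([0.4926, 0.0452], [0.0, -0.0]), 'both': ([0.4932, 0.0445], [0.33, 0.02, 0.3, -0.24])}
```

View pics/top2.png

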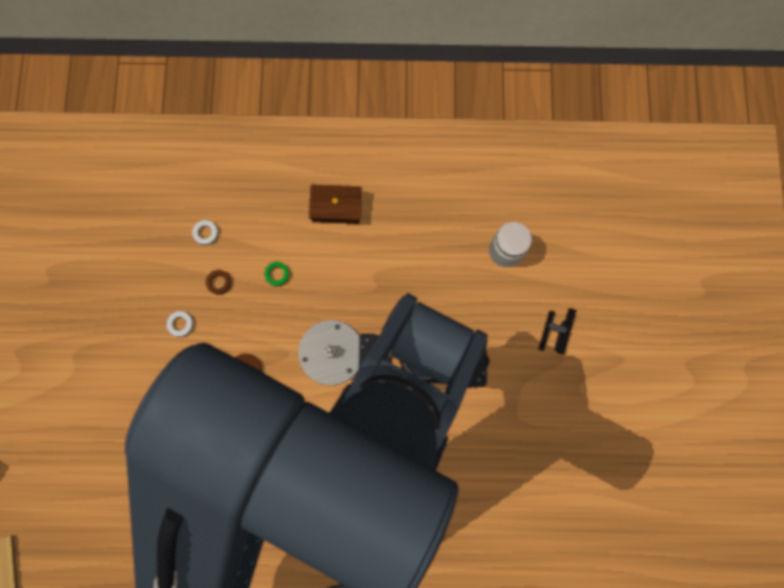

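View pics/big.png

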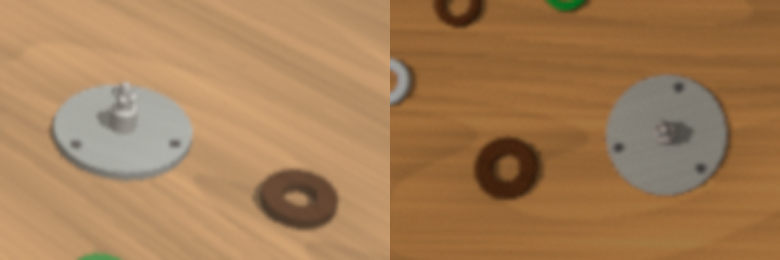

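```bash
python3 - <<'E'
from h import *
ims0={n:cv2.imread(f"pics/{n}0.png")[:,:,::-1] for n in("scene","top")}
for n in ims0:
  im=ims0[n]
  for (t,X,lv) in (("base",(.4925,.043),LV["base"]),("plate",(.4925,.043),LV["base"][:2])):
    P=proj(n,rings(*X,lv)); x0,y0=np.floor(P.min(0)).astype(int)-6; x1,y1=np.ceil(P.max(0)).astype(int)+6
    c=im[y0:y1,x0:x1].astype(np.float32); s=(c.max(2)-c.min(2))/np.maximum(c.max(2),1)
    S=6;b=cv2.resize(s,None,fx=S,fy=S,interpolation=cv2.INTER_CUBIC)
    hi=np.median(np.r_[s[0],s[-1]]);lo=np.percentile(s,20)
    m=(b<(lo+hi)/2).astype(np.uint8);nn,l,st,_=cv2.connectedComponentsWithStats(m)
    i=1+st[1:,4].argmax();m=(l==i).astype(np.uint8)
    if t=="plate": m=cv2.morphologyEx(m,cv2.MORPH_OPEN,cv2.getStructuringElement(cv2.MORPH_ELLIPSE,(111,111)))
    ys,xs=np.nonzero(m)
    c,a=cent(np.c_[(xs+.5)/S-.5+x0,(ys+.5)/S-.5+y0])
    v=least_squares(lambda v:cent(proj(n,rings(v[0],v[1],lv)))[0]-c,X,diff_step=1e-4).x
    print(n,t,v.round(4),a,cent(P)[1],lo,hi)
E
```

```text
scene base [0.4929 0.0422] 1544.8751386008225 1616.5549717624672 0.04117647 0.4375
scene plate [0.493  0.0422] 1531.5975752938539 1611.5205698546488 0.04117647 0.4375
top base [0.4917 0.0405] 1696.3472396002617 1704.4158725027228 0.1007752 0.6315789
top plate [0.4917 0.0404] 1690.611275567091 1704.4158725027228 0.1007752 0.6315789
```

Request:
jog_arm(
  steps=[
    {"delta_pos": [0, 40, 0], "turn": 0, "fingers": 100},
    {"delta_pos": [0, 80, 0], "turn": 0, "fingers": 100},
    {"delta_pos": [0, 120, 0], "turn": 0, "fingers": 100},
    {"delta_pos": [0, 160, 0], "turn": 0, "fingers": 100},
    {"delta_pos": [0, 200, 0], "turn": 0, "fingers": 100},
    {"delta_pos": [0, 240, 0], "turn": 0, "fingers": 100},
    {"delta_pos": [0, 280, 0], "turn": 0, "fingers": 100},
    {"delta_pos": [0, 300, -10], "turn": 0, "fingers": 100},
    {"delta_pos": [0, 300, -45], "turn": 0, "fingers": 100},
    {"delta_pos": [0, 300, -80], "turn": 0, "fingers": 100},
    {"delta_pos": [0, 300, -105], "turn": 0, "fingers": 100},
    {"delta_pos": [0, 300, -120], "turn": 0, "fingers": 100},
    {"delta_pos": [0, 300, -120], "turn": 0, "fingers": 100},
    {"delta_pos": [0, 300, -120], "turn": 0, "fingers": 50},
    {"delta_pos": [0, 300, -120], "turn": 0, "fingers": 50},
    {"delta_pos": [0, 300, -120], "turn": 0, "fingers": 50},
    {"delta_pos": [0, 300, -120], "turn": 0, "fingers": 50},
    {"delta_pos": [0, 300, -120], "turn": 0, "fingers": 50},
    {"delta_pos": [0, 300, -120], "turn": 0, "fingers": 50},
  ],
)

```text
time_s: 10.68
position: [0.4584, 0.1935, 0.0197]
tcp_rot: [[0.0, 0.0, -1.0], [1.0, 0.0, 0.0], [0.0, -1.0, -0.0]]
force: [-0.3, -1.0, 0.2]
opening: 0.669
```

Request:
jog_arm(
  steps=[
    {"delta_pos": [0, 0, 35], "turn": 0, "fingers": 50},
    {"delta_pos": [0, 0, 70], "turn": 0, "fingers": 50},
    {"delta_pos": [10, -35, 80], "turn": 0, "fingers": 50},
    {"delta_pos": [20, -75, 80], "turn": 0, "fingers": 50},
    {"delta_pos": [28, -110, 80], "turn": 0, "fingers": 50},
    {"delta_pos": [33, -138, 70], "turn": 0, "fingers": 50},
    {"delta_pos": [34.5, -152, 60], "turn": 0, "fingers": 50},
    {"delta_pos": [34.5, -152, 60], "turn": 0, "fingers": 50},
    {"delta_pos": [34.5, -152, 60], "turn": 0, "fingers": 50},
  ],
)

```text
time_s: 11.43
position: [0.4922, 0.0409, 0.0792]
tcp_rot: [[0.003, -0.002, -1.0], [1.0, 0.0, 0.003], [0.0, -1.0, 0.002]]
force: [-0.3, 0.6, 0.3]
opening: 0.663
```

```bash
python3 - <<'E'
from h import *
s=read_state();print(s["position"],s["opening"],s["force"],s["time_s"])
ims={n:capture(n) for n in("scene","top")}
a=ims["scene"][160:260,270:410];b=ims["top"][190:290,170:310]
cv2.imwrite("pics/hold.png",np.hstack([cv2.resize(a,None,fx=2.8,fy=2.8,interpolation=2),cv2.resize(b,None,fx=2.8,fy=2.8,interpolation=2)])[:,:,::-1])
E
```

```text
[0.49222472 0.04089845 0.07924063] 0.6634938891289381 [-0.2966409   0.60398915  0.33348623] 11.4333
```

View pics/hold.png

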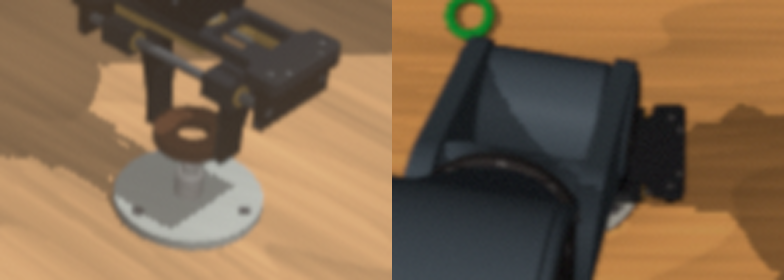

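Request:
jog_arm(
  steps=[
    {"delta_pos": [0, 0, -15], "turn": 0, "fingers": 50},
    {"delta_pos": [0, 0, -25], "turn": 0, "fingers": 50},
    {"delta_pos": [0, 0, -29], "turn": 0, "fingers": 50},
    {"delta_pos": [0, 0, -32], "turn": 0, "fingers": 50},
    {"delta_pos": [0, 0, -35], "turn": 0, "fingers": 50},
    {"delta_pos": [0, 0, -35], "turn": 0, "fingers": 50},
  ],
)

```text
time_s: 12.03
position: [0.4925, 0.0419, 0.0442]
tcp_rot: [[-0.0, -0.001, -1.0], [1.0, 0.0, -0.0], [0.0, -1.0, 0.001]]
force: [-0.5, 0.5, -0.5]
opening: 0.667
```

Request:
jog_arm(
  steps=[
    {"delta_pos": [0, 0, -5], "turn": 0, "fingers": 50},
    {"delta_pos": [0, 0, -10], "turn": 0, "fingers": 50},
    {"delta_pos": [0, 0, -14], "turn": 0, "fingers": 50},
    {"delta_pos": [0, 0, -14], "turn": 0, "fingers": 50},
    {"delta_pos": [0, 0, -14], "turn": 0, "fingers": 50},
  ],
)

```text
time_s: 12.45
position: [0.4926, 0.0415, 0.0303]
tcp_rot: [[0.0, -0.001, -1.0], [1.0, 0.0, 0.0], [0.0, -1.0, 0.001]]
force: [0.0, -0.4, -0.2]
opening: 0.668
```

Request:
jog_arm(
  steps=[
    {"delta_pos": [0, 0, 0], "turn": 0, "fingers": 100},
    {"delta_pos": [0, 0, 0], "turn": 0, "fingers": 100},
    {"delta_pos": [0, 0, 0], "turn": 0, "fingers": 100},
    {"delta_pos": [0, 0, 0], "turn": 0, "fingers": 100},
    {"delta_pos": [0, 0, 40], "turn": 0, "fingers": 100},
    {"delta_pos": [0, 0, 80], "turn": 0, "fingers": 100},
    {"delta_pos": [20, 30, 90], "turn": 0, "fingers": 100},
    {"delta_pos": [40, 65, 90], "turn": 0, "fingers": 100},
    {"delta_pos": [60, 100, 90], "turn": 0, "fingers": 100},
    {"delta_pos": [80, 135, 90], "turn": 0, "fingers": 100},
    {"delta_pos": [100, 170, 90], "turn": 0, "fingers": 100},
    {"delta_pos": [118, 200, 80], "turn": 0, "fingers": 100},
    {"delta_pos": [124, 209, 60], "turn": 0, "fingers": 100},
    {"delta_pos": [124, 209, 30], "turn": 0, "fingers": 100},
    {"delta_pos": [124, 209, 5], "turn": 0, "fingers": 100},
    {"delta_pos": [124, 209, -11], "turn": 0, "fingers": 100},
    {"delta_pos": [124, 209, -11], "turn": 0, "fingers": 100},
    {"delta_pos": [124, 209, -11], "turn": 0, "fingers": 40},
    {"delta_pos": [124, 209, -11], "turn": 0, "fingers": 40},
    {"delta_pos": [124, 209, -11], "turn": 0, "fingers": 40},
  ],
)

```text
time_s: 14.12
position: [0.6166, 0.2504, 0.0196]
tcp_rot: [[0.0, -0.0, -1.0], [1.0, -0.0, 0.0], [-0.0, -1.0, 0.0]]
force: [-0.4, -0.3, -0.5]
opening: 0.853
```

Request:
jog_arm(
  steps=[
    {"delta_pos": [0, 0, 0], "turn": 0, "fingers": 40},
    {"delta_pos": [0, 0, 0], "turn": 0, "fingers": 40},
    {"delta_pos": [0, 0, 0], "turn": 0, "fingers": 40},
    {"delta_pos": [0, 0, 0], "turn": 0, "fingers": 40},
  ],
)

```text
time_s: 14.45
position: [0.6168, 0.2505, 0.0196]
tcp_rot: [[0.0, 0.0, -1.0], [1.0, 0.0, 0.0], [0.0, -1.0, -0.0]]
force: [-0.2, 0.2, 0.3]
opening: 0.553
```

Request:
jog_arm(
  steps=[
    {"delta_pos": [0, 0, 0], "turn": 0, "fingers": 40},
    {"delta_pos": [0, 0, 0], "turn": 0, "fingers": 40},
    {"delta_pos": [0, 0, 0], "turn": 0, "fingers": 40},
  ],
)

```text
time_s: 14.7
position: [0.6167, 0.2505, 0.0196]
tcp_rot: [[0.0, 0.0, -1.0], [1.0, -0.0, 0.0], [-0.0, -1.0, -0.0]]
force: [0.3, -0.0, 0.7]
opening: 0.512
```

Request:
jog_arm(
  steps=[
    {"delta_pos": [0, 0, 0], "turn": 0, "fingers": 80},
    {"delta_pos": [0, 0, 0], "turn": 0, "fingers": 80},
    {"delta_pos": [0, 0, 0], "turn": 0, "fingers": 80},
    {"delta_pos": [0, 0, 0], "turn": 0, "fingers": 80},
    {"delta_pos": [0, 0, 0], "turn": -7, "fingers": 80},
    {"delta_pos": [0, 0, 0], "turn": -90, "fingers": 80},
    {"delta_pos": [0, 0, 0], "turn": -90, "fingers": 80},
    {"delta_pos": [0, 0, 0], "turn": -90, "fingers": 80},
    {"delta_pos": [0, 0, 0], "turn": -90, "fingers": 80},
    {"delta_pos": [0, 0, 0], "turn": -90, "fingers": 80},
    {"delta_pos": [0, 0, 0], "turn": -90, "fingers": 80},
    {"delta_pos": [0, 0, 0], "turn": -90, "fingers": 80},
    {"delta_pos": [0, 0, 0], "turn": -90, "fingers": 80},
    {"delta_pos": [0, 0, 0], "turn": -90, "fingers": 80},
    {"delta_pos": [0, 0, 0], "turn": -90, "fingers": 80},
    {"delta_pos": [0, 0, 0], "turn": -90, "fingers": 80},
    {"delta_pos": [0, 0, 0], "turn": -90, "fingers": 80},
    {"delta_pos": [0, 0, 0], "turn": -90, "fingers": 80},
    {"delta_pos": [0, 0, 0], "turn": -90, "fingers": 80},
  ],
)

```text
time_s: 16.28
position: [0.6167, 0.2505, 0.0195]
tcp_rot: [[1.0, -0.0, -0.002], [0.002, -0.0, 1.0], [-0.0, -1.0, -0.0]]
force: [-0.3, -0.4, 0.6]
opening: 0.802
```

Request:
jog_arm(
  steps=[
    {"delta_pos": [0, 0, 0], "turn": 0, "fingers": 40},
    {"delta_pos": [0, 0, 0], "turn": 0, "fingers": 40},
    {"delta_pos": [0, 0, 0], "turn": 0, "fingers": 40},
    {"delta_pos": [0, 0, 0], "turn": 0, "fingers": 40},
    {"delta_pos": [0, 0, 0], "turn": 0, "fingers": 40},
    {"delta_pos": [0, 0, 0], "turn": 0, "fingers": 40},
    {"delta_pos": [0, 0, 0], "turn": 0, "fingers": 40},
    {"delta_pos": [0, 0, 0], "turn": 0, "fingers": 40},
  ],
)

```text
time_s: 16.95
position: [0.6167, 0.2505, 0.0195]
tcp_rot: [[1.0, 0.0, 0.0], [-0.0, -0.0, 1.0], [0.0, -1.0, -0.0]]
force: [1.3, -0.6, 0.2]
opening: 0.513
```

```bash
python3 - <<'E'
from h import *
s=read_state();print(s["position"],s["opening"],s["force"],s["time_s"])
ims={n:capture(n) for n in("scene","top")}
a=ims["scene"][160:360,240:460];b=ims["top"][150:300,120:280]
cv2.imwrite("pics/nr.png",np.hstack([cv2.resize(a,(396,360),interpolation=2),cv2.resize(b,(384,360),interpolation=2)])[:,:,::-1])
E
```

```text
[0.61673761 0.25050103 0.01954611] 0.512707615900349 [ 1.29378235 -0.61745344  0.18285105] 16.95
```

View pics/nr.png

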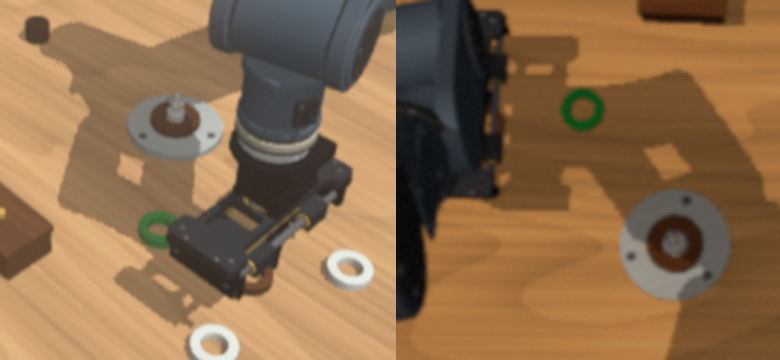

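Request:
jog_arm(
  steps=[
    {"delta_pos": [0, 0, 35], "turn": 0, "fingers": 40},
    {"delta_pos": [0, 0, 70], "turn": 0, "fingers": 40},
    {"delta_pos": [-18, -30, 80], "turn": 0, "fingers": 40},
    {"delta_pos": [-38, -64, 80], "turn": 0, "fingers": 40},
    {"delta_pos": [-58, -98, 80], "turn": 0, "fingers": 40},
    {"delta_pos": [-78, -132, 80], "turn": 0, "fingers": 40},
    {"delta_pos": [-98, -166, 80], "turn": 0, "fingers": 40},
    {"delta_pos": [-114, -193, 75], "turn": 0, "fingers": 40},
    {"delta_pos": [-122, -206, 65], "turn": 0, "fingers": 40},
    {"delta_pos": [-124, -209, 60], "turn": 0, "fingers": 40},
    {"delta_pos": [-124, -209, 60], "turn": 0, "fingers": 40},
    {"delta_pos": [-124, -209, 60], "turn": 0, "fingers": 40},
    {"delta_pos": [-124, -209, 48], "turn": 0, "fingers": 40},
    {"delta_pos": [-124, -209, 38], "turn": 0, "fingers": 40},
    {"delta_pos": [-124, -209, 33], "turn": 0, "fingers": 40},
    {"delta_pos": [-124, -209, 30], "turn": 0, "fingers": 40},
    {"delta_pos": [-124, -209, 27], "turn": 0, "fingers": 40},
    {"delta_pos": [-124, -209, 27], "turn": 0, "fingers": 40},
  ],
)

```text
time_s: 18.55
position: [0.4926, 0.0419, 0.0461]
tcp_rot: [[1.0, -0.001, -0.0], [0.0, 0.0, 1.0], [-0.001, -1.0, 0.0]]
force: [-0.3, -0.5, 0.2]
opening: 0.514
```

Underside ≈26 mm, no resistance. Lower the last bit and release, then back off upward.

Request:
jog_arm(
  steps=[
    {"delta_pos": [0, 0, -3], "turn": 0, "fingers": 40},
    {"delta_pos": [0, 0, -4], "turn": 0, "fingers": 40},
    {"delta_pos": [0, 0, -4], "turn": 0, "fingers": 40},
    {"delta_pos": [0, 0, -4], "turn": 0, "fingers": 80},
    {"delta_pos": [0, 0, -4], "turn": 0, "fingers": 80},
    {"delta_pos": [0, 0, -4], "turn": 0, "fingers": 80},
    {"delta_pos": [0, 0, -4], "turn": 0, "fingers": 80},
    {"delta_pos": [0, 0, 30], "turn": 0, "fingers": 80},
    {"delta_pos": [0, 0, 65], "turn": 0, "fingers": 80},
    {"delta_pos": [0, -35, 80], "turn": 0, "fingers": 80},
    {"delta_pos": [0, -75, 80], "turn": 0, "fingers": 80},
    {"delta_pos": [0, -115, 80], "turn": 0, "fingers": 80},
    {"delta_pos": [0, -150, 80], "turn": 0, "fingers": 80},
    {"delta_pos": [0, -150, 80], "turn": 0, "fingers": 80},
  ],
)

```text
time_s: 19.72
position: [0.4948, -0.115, 0.1273]
tcp_rot: [[1.0, 0.005, 0.006], [-0.006, -0.004, 1.0], [0.005, -1.0, -0.004]]
force: [0.9, -0.0, -0.7]
opening: 0.8
```

```bash
python3 - <<'E'
from h import *
s=read_state();print(s["position"],s["opening"],s["force"],s["time_s"])
ims={n:capture(n) for n in("scene","top")}
print("c1",fitd({"scene":ims["scene"]},LV["cap"],(.480,-.221)))
for n in ims: print(n,[(d["position"].round(4) if hasattr(d["position"],"round") else d["position"],d["confidence"]) for d in tip_of("narrow_ring",n)+tip_of("cap_top",n)])
M={}
for n in ims:
    L=trace("cap",n); L=[d for d in L if d["confidence"]>.4]
    if L: M[n]=L[0]["mask"]
if len(M)==2: print(fit(M,LV["cap"],(.480,-.221)))
a=ims["scene"][160:300,240:410];b=ims["top"][190:310,180:400]
cv2.imwrite("pics/st.png",np.hstack([cv2.resize(a,None,fx=2.2,fy=2.2,interpolation=2),cv2.resize(b,(400,308),interpolation=2)])[:308,:,::-1])
E
```

```text
[ 0.49482045 -0.11496373  0.12731003] 0.7997211702755563 [ 0.93853134 -0.04312519 -0.74989764] 19.7167
c1 {'scene': ([0.4809, -0.2207], 191, 210)}
scene [([0.7094, 0.2809, -0.002], 0.95), ([0.5413, 0.3125, -0.0001], 0.85), ([0.4959, 0.0433, 0.0192], 0.72), ([0.6338, 0.1424, -0.0016], 0.67), ([0.4764, -0.2191, 0.0288], 0.65)]
top [([0.7116, 0.2765, 0.0001], 0.67), ([0.5371, 0.3178, 0.0017], 0.59), ([0.6353, 0.1455, 0.0032], 0.58), ([0.4919, 0.044, 0.02], 0.44), ([0.4831, -0.224, 0.025], 0.66), ([0.4965, 0.046, 0.0393], 0.6)]
{'scene': ([0.4815, -0.2196], [-0.0, -0.0]), 'top': ([0.4791, -0.2222], [0.0, 0.0]), 'both': ([0.4797, -0.2217], [0.0, -0.61, -0.23, -0.24])}
```

View pics/st.png

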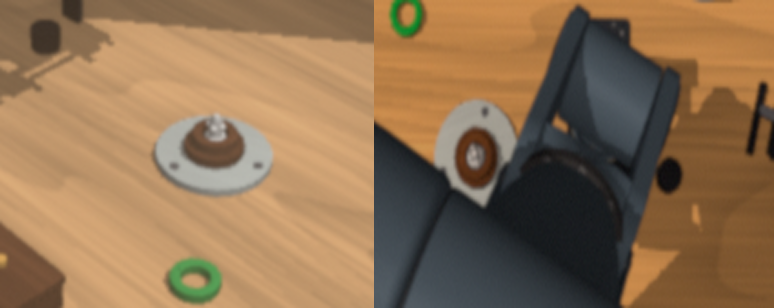

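Request:
jog_arm(
  steps=[
    {"delta_pos": [-4, -38, 0], "turn": 0, "fingers": 60},
    {"delta_pos": [-8, -76, -10], "turn": 0, "fingers": 60},
    {"delta_pos": [-12, -113, -30], "turn": 0, "fingers": 60},
    {"delta_pos": [-12, -113, -60], "turn": 0, "fingers": 60},
    {"delta_pos": [-12, -113, -85], "turn": 0, "fingers": 60},
    {"delta_pos": [-12, -113, -100], "turn": 0, "fingers": 60},
    {"delta_pos": [-12, -113, -100], "turn": 0, "fingers": 60},
    {"delta_pos": [-12, -113, -100], "turn": 0, "fingers": 60},
    {"delta_pos": [-12, -113, -100], "turn": 0, "fingers": 25},
    {"delta_pos": [-12, -113, -100], "turn": 0, "fingers": 25},
    {"delta_pos": [-12, -113, -100], "turn": 0, "fingers": 25},
    {"delta_pos": [-12, -113, -100], "turn": 0, "fingers": 25},
    {"delta_pos": [-12, -113, -100], "turn": 0, "fingers": 25},
    {"delta_pos": [-12, -113, -100], "turn": 0, "fingers": 25},
  ],
)

```text
time_s: 21.28
position: [0.4813, -0.2216, 0.0277]
tcp_rot: [[1.0, 0.002, 0.0], [-0.0, -0.001, 1.0], [0.002, -1.0, -0.001]]
force: [0.1, 1.3, 7.4]
opening: 0.383
```

Request:
jog_arm(
  steps=[
    {"delta_pos": [0, 0, 0], "turn": 0, "fingers": 60},
    {"delta_pos": [0, 0, 0], "turn": 0, "fingers": 60},
    {"delta_pos": [0, 0, 0], "turn": 0, "fingers": 60},
    {"delta_pos": [0, 0, 0], "turn": -7, "fingers": 60},
    {"delta_pos": [0, 0, 0], "turn": -90, "fingers": 60},
    {"delta_pos": [0, 0, 0], "turn": -90, "fingers": 60},
    {"delta_pos": [0, 0, 0], "turn": -90, "fingers": 60},
    {"delta_pos": [0, 0, 0], "turn": -90, "fingers": 60},
    {"delta_pos": [0, 0, 0], "turn": -90, "fingers": 60},
    {"delta_pos": [0, 0, 0], "turn": -90, "fingers": 60},
    {"delta_pos": [0, 0, 0], "turn": -90, "fingers": 60},
    {"delta_pos": [0, 0, 0], "turn": -90, "fingers": 60},
    {"delta_pos": [0, 0, 0], "turn": -90, "fingers": 60},
    {"delta_pos": [0, 0, 0], "turn": -90, "fingers": 60},
    {"delta_pos": [0, 0, 0], "turn": -90, "fingers": 60},
    {"delta_pos": [0, 0, 0], "turn": -90, "fingers": 60},
    {"delta_pos": [0, 0, 0], "turn": -90, "fingers": 60},
    {"delta_pos": [0, 0, 0], "turn": -90, "fingers": 60},
  ],
)

```text
time_s: 22.78
position: [0.4806, -0.2215, 0.0264]
tcp_rot: [[0.002, -0.0, 1.0], [-1.0, 0.0, 0.002], [-0.0, -1.0, -0.0]]
force: [0.6, -0.3, -0.7]
opening: 0.6
```

Request:
jog_arm(
  steps=[
    {"delta_pos": [0, 0, 0], "turn": 0, "fingers": 25},
    {"delta_pos": [0, 0, 0], "turn": 0, "fingers": 25},
    {"delta_pos": [0, 0, 0], "turn": 0, "fingers": 25},
    {"delta_pos": [0, 0, 0], "turn": 0, "fingers": 25},
    {"delta_pos": [0, 0, 0], "turn": 0, "fingers": 25},
    {"delta_pos": [0, 0, 0], "turn": 0, "fingers": 25},
    {"delta_pos": [0, 0, 0], "turn": 0, "fingers": 25},
    {"delta_pos": [0, 0, 0], "turn": 0, "fingers": 25},
  ],
)

```text
time_s: 23.45
position: [0.4807, -0.2215, 0.0265]
tcp_rot: [[-0.0, -0.0, 1.0], [-1.0, 0.0, -0.0], [-0.0, -1.0, -0.0]]
force: [0.2, -0.1, -0.3]
opening: 0.381
```

Request:
jog_arm(
  steps=[
    {"delta_pos": [0, 0, 35], "turn": 0, "fingers": 25},
    {"delta_pos": [0, 0, 70], "turn": 0, "fingers": 25},
    {"delta_pos": [1, 30, 85], "turn": 0, "fingers": 25},
    {"delta_pos": [3, 65, 85], "turn": 0, "fingers": 25},
    {"delta_pos": [5, 102, 85], "turn": 0, "fingers": 25},
    {"delta_pos": [7, 140, 85], "turn": 0, "fingers": 25},
    {"delta_pos": [9, 178, 85], "turn": 0, "fingers": 25},
    {"delta_pos": [10, 213, 80], "turn": 0, "fingers": 25},
    {"delta_pos": [11, 242, 75], "turn": 0, "fingers": 25},
    {"delta_pos": [12, 258, 70], "turn": 0, "fingers": 25},
    {"delta_pos": [12, 263, 66], "turn": 0, "fingers": 25},
    {"delta_pos": [12, 263, 64], "turn": 0, "fingers": 25},
    {"delta_pos": [12, 263, 64], "turn": 0, "fingers": 25},
    {"delta_pos": [12, 263, 64], "turn": 0, "fingers": 25},
  ],
)

```text
time_s: 24.62
position: [0.493, 0.0404, 0.0905]
tcp_rot: [[-0.001, 0.0, 1.0], [-1.0, -0.0, -0.001], [0.0, -1.0, 0.0]]
force: [-0.3, 0.5, -0.6]
opening: 0.383
```

```bash
python3 - <<'E'
from h import *
s=read_state();print(s["position"],s["opening"],s["force"],s["time_s"])
ims={n:capture(n) for n in("scene","top")}
a=ims["scene"][160:260,270:410];b=ims["top"][190:290,170:310]
cv2.imwrite("pics/caph.png",np.hstack([cv2.resize(a,None,fx=2.8,fy=2.8,interpolation=2),cv2.resize(b,None,fx=2.8,fy=2.8,interpolation=2)])[:,:,::-1])
E
```

```text
[0.49295043 0.04036574 0.09047189] 0.38313378321893893 [-0.2939682   0.54881701 -0.58523903] 24.6167
```

View pics/caph.png

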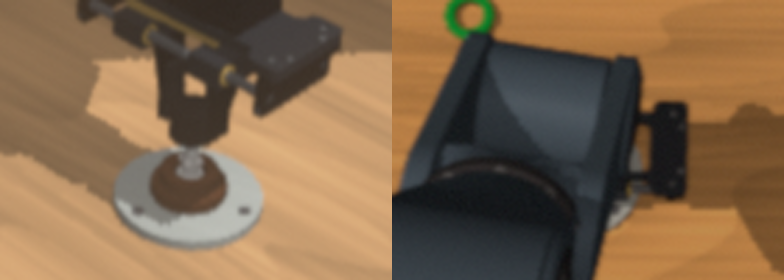

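```bash
python3 - <<'E'
from h import *
im=capture("scene")
S=6;a=cv2.resize(im[175:255,295:385],None,fx=S,fy=S,interpolation=cv2.INTER_CUBIC)[:,:,::-1].copy()
def dr(lv,c,x,y):
    p=proj("scene",rings(x,y,lv)); p=(p-[295,175]+.5)*S
    cv2.polylines(a,[p.astype(int)],True,c,1)
bx,by=.002,.0006
dr([(.017,.0635)],(255,255,0),.493+bx,.0418+by)
dr([(.017,.0915)],(255,255,0),.493+bx,.0418+by)
for r,z in((.058,.01),(.0065,.048),(.003,.054),(.023,.034)):dr([(r,z)],(0,0,255),.4925+bx,.042+by)
cv2.imwrite("pics/ov.png",a)
E
```

```text
(no output)
```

View pics/ov.png

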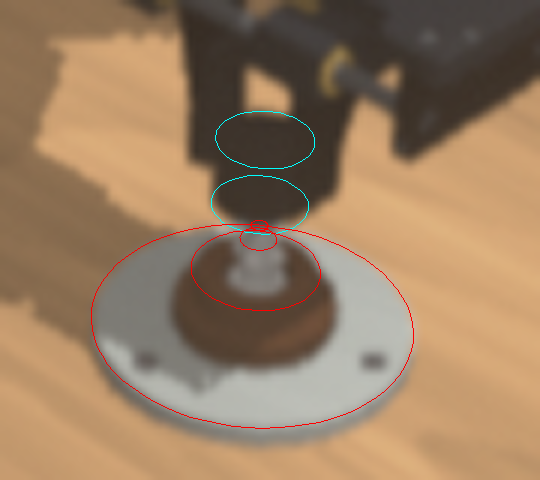

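Request:
jog_arm(
  steps=[
    {"delta_pos": [0, 0, -5], "turn": 0, "fingers": 25},
    {"delta_pos": [0, 0, -9], "turn": 0, "fingers": 25},
    {"delta_pos": [0, 0, -12], "turn": 0, "fingers": 25},
    {"delta_pos": [0, 0, -15], "turn": 0, "fingers": 25},
    {"delta_pos": [0, 0, -15], "turn": 0, "fingers": 25},
  ],
)

```text
time_s: 25.18
position: [0.4922, 0.0415, 0.0748]
tcp_rot: [[-0.0, -0.001, 1.0], [-1.0, 0.0, -0.0], [-0.0, -1.0, -0.001]]
force: [-0.6, -0.3, -0.4]
opening: 0.386
```

Request:
jog_arm(
  steps=[
    {"delta_pos": [0, 0, -2], "turn": 0, "fingers": 25},
    {"delta_pos": [0, 0, -4], "turn": 0, "fingers": 25},
    {"delta_pos": [0, 0, -5], "turn": 0, "fingers": 25},
    {"delta_pos": [0, 0, -5], "turn": 0, "fingers": 25},
  ],
)

```text
time_s: 25.52
position: [0.493, 0.0416, 0.071]
tcp_rot: [[-0.0, 0.001, 1.0], [-1.0, -0.0, -0.0], [0.0, -1.0, 0.001]]
force: [-0.5, 0.1, 4.9]
opening: 0.389
```

Request:
jog_arm(
  steps=[
    {"delta_pos": [0, 0, -2], "turn": 0, "fingers": 25},
    {"delta_pos": [0, 0, -3], "turn": 0, "fingers": 25},
    {"delta_pos": [0, 0, -3], "turn": 0, "fingers": 25},
  ],
)

```text
time_s: 25.77
position: [0.4937, 0.0416, 0.0698]
tcp_rot: [[0.0, 0.003, 1.0], [-1.0, -0.0, 0.0], [0.0, -1.0, 0.003]]
force: [-2.3, -0.5, 17.6]
opening: 0.388
```

Request:
jog_arm(
  steps=[
    {"delta_pos": [0, 0, 0], "turn": 0, "fingers": 25},
    {"delta_pos": [0, 0, 0], "turn": 0, "fingers": 25},
  ],
)

```text
time_s: 25.93
position: [0.4936, 0.0416, 0.0698]
tcp_rot: [[0.0, 0.003, 1.0], [-1.0, -0.0, 0.0], [0.0, -1.0, 0.003]]
force: [-1.8, 0.9, 18.5]
opening: 0.386
```

```bash
python3 - <<'E'
from h import *
s=read_state();print(s["position"],s["opening"],s["force"],s["moment"],s["time_s"])
im=capture("scene")
S=6;a=cv2.resize(im[175:255,295:385],None,fx=S,fy=S,interpolation=cv2.INTER_CUBIC)[:,:,::-1].copy()
cv2.imwrite("pics/push.png",a)
E
```

```text
[0.49361404 0.04157757 0.06975283] 0.3857399808451636 [-1.77644302  0.86926807 18.50682751] [ 0.12799831  0.49333791 -0.01123513] 25.9333
```

View pics/push.png

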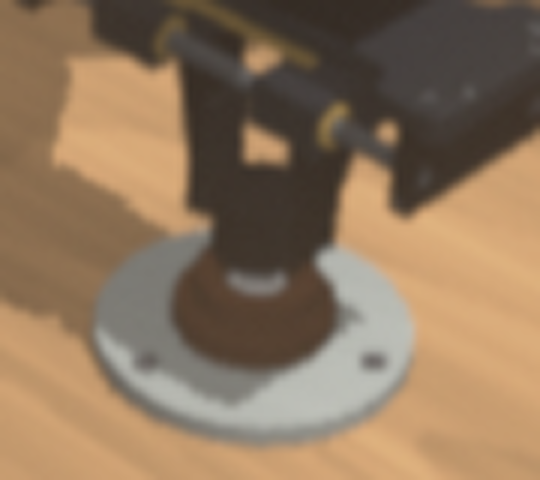

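Request:
jog_arm(
  steps=[
    {"delta_pos": [-1, 0, 0], "turn": 0, "fingers": 25},
    {"delta_pos": [-1.5, 0, 0], "turn": 0, "fingers": 25},
    {"delta_pos": [-1.5, 0, 0], "turn": 0, "fingers": 25},
    {"delta_pos": [-1.5, 0, 0], "turn": 0, "fingers": 25},
  ],
)

```text
time_s: 26.32
position: [0.4933, 0.0415, 0.0698]
tcp_rot: [[-0.0, 0.006, 1.0], [-1.0, -0.0, -0.0], [0.0, -1.0, 0.006]]
force: [-0.7, 1.0, 16.0]
opening: 0.384
```

Request:
jog_arm(
  steps=[
    {"delta_pos": [0, 0, -1], "turn": 0, "fingers": 25},
    {"delta_pos": [0, 0, -2], "turn": 0, "fingers": 25},
    {"delta_pos": [0, 0, -2], "turn": 0, "fingers": 25},
  ],
)

```text
time_s: 26.57
position: [0.4925, 0.0416, 0.0666]
tcp_rot: [[-0.0, 0.004, 1.0], [-1.0, -0.0, -0.0], [0.0, -1.0, 0.004]]
force: [0.8, 0.8, 3.2]
opening: 0.383
```

```bash
python3 - <<'E'
from h import *
s=read_state();print(s["position"],s["opening"],s["force"],s["moment"],s["time_s"],s["tcp_rot"].round(4))
E
```

```text
[0.49254741 0.04157466 0.06661617] 0.3834824864355654 [0.78256847 0.83269362 3.16880939] [ 0.15473536 -0.12971245  0.00588513] 26.5667 [[-2.0e-04  3.7e-03  1.0e+00]
 [-1.0e+00 -3.0e-04 -2.0e-04]
 [ 3.0e-04 -1.0e+00  3.7e-03]]
```

Request:
jog_arm(
  steps=[
    {"delta_pos": [0, 0, -2], "turn": 0, "fingers": 25},
    {"delta_pos": [0, 0, -4], "turn": 0, "fingers": 25},
    {"delta_pos": [0, 0, -4], "turn": 0, "fingers": 25},
    {"delta_pos": [0, 0, -4], "turn": 0, "fingers": 25},
  ],
)

```text
time_s: 26.9
position: [0.4908, 0.0415, 0.061]
tcp_rot: [[-0.0, -0.001, 1.0], [-1.0, 0.0, -0.0], [-0.0, -1.0, -0.001]]
force: [-0.1, -0.1, -0.9]
opening: 0.378
```

```bash
python3 - <<'E'
from h import *
s=read_state();print(s["position"],s["opening"],s["force"],s["moment"],s["time_s"])
im=capture("scene")
S=6;a=cv2.resize(im[175:255,295:385],None,fx=S,fy=S,interpolation=cv2.INTER_CUBIC)[:,:,::-1].copy()
cv2.imwrite("pics/push2.png",a)
E
```

```text
[0.49083512 0.04153685 0.06103764] 0.37843659181826095 [-0.13494431 -0.1341458  -0.85083944] [ 0.0653629  -0.05509985 -0.05878528] 26.9
```

View pics/push2.png

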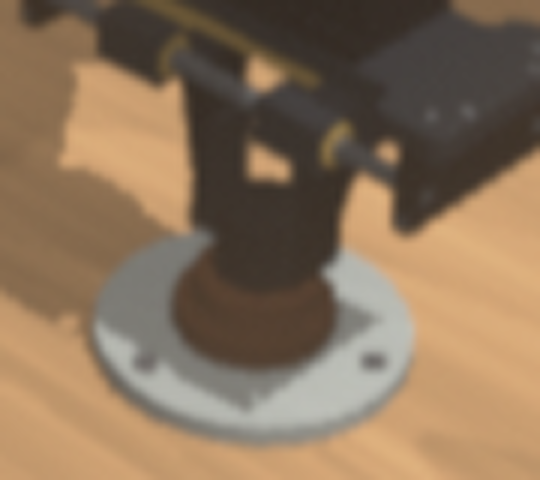

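Request:
jog_arm(
  steps=[
    {"delta_pos": [1, 0, -1], "turn": 0, "fingers": 25},
    {"delta_pos": [1, 0, -2.5], "turn": 0, "fingers": 25},
    {"delta_pos": [1, 0, -3.5], "turn": 0, "fingers": 25},
    {"delta_pos": [1, 0, -3.5], "turn": 0, "fingers": 25},
    {"delta_pos": [1, 0, -3.5], "turn": 0, "fingers": 25},
  ],
)

```text
time_s: 27.37
position: [0.4911, 0.0416, 0.0602]
tcp_rot: [[0.0, -0.001, 1.0], [-1.0, -0.0, 0.0], [0.0, -1.0, -0.001]]
force: [-5.2, -0.5, 22.6]
opening: 0.386
```

Request:
jog_arm(
  steps=[
    {"delta_pos": [-1, 0, 0], "turn": 0, "fingers": 25},
    {"delta_pos": [-1, 0, 0], "turn": 0, "fingers": 25},
    {"delta_pos": [-1, 0, 0], "turn": 0, "fingers": 25},
    {"delta_pos": [-1, 0, 0], "turn": 0, "fingers": 25},
    {"delta_pos": [-1, 0, 0], "turn": 0, "fingers": 25},
    {"delta_pos": [-1, 0, 0], "turn": 0, "fingers": 25},
    {"delta_pos": [-1, 0, 0], "turn": 0, "fingers": 25},
    {"delta_pos": [-1, 0, 0], "turn": 0, "fingers": 25},
    {"delta_pos": [-1, 0, 0], "turn": 0, "fingers": 25},
    {"delta_pos": [-1, 0, 0], "turn": 0, "fingers": 25},
  ],
)

```text
time_s: 28.2
position: [0.4911, 0.0415, 0.0603]
tcp_rot: [[-0.0, 0.001, 1.0], [-1.0, -0.0, -0.0], [0.0, -1.0, 0.001]]
force: [-3.3, 1.1, 21.1]
opening: 0.378
```

```bash
python3 - <<'E'
from h import *
s=read_state();print(s["position"],s["opening"],s["force"],s["moment"],s["time_s"])
ims={n:capture(n) for n in("scene","top")}
a=cv2.resize(ims["scene"][175:255,295:385],(500,444),interpolation=cv2.INTER_CUBIC);b=cv2.resize(ims["top"][200:300,190:260],(280,444),interpolation=2)
cv2.imwrite("pics/fin.png",np.hstack([a,b])[:,:,::-1])
for n in ims:print(n,[(np.round(d["position"],4),round(d["confidence"],2)) for t in("jar","pick_box","capo","cap") for d in tip_of(t,n)])
s=read_state();print(s["position"],s["force"])
E
```

```text
[0.49108722 0.04154169 0.06027181] 0.3783251188474544 [-3.31575212  1.10213622 21.13727502] [ 0.10004534  0.64326734 -0.02520435] 28.2
scene [(array([ 0.6888, -0.2709,  0.0045]), 0.78), (array([ 0.7637,  0.0395, -0.0019]), 0.98), (array([0.4941, 0.0396, 0.0377]), 0.63), (array([ 0.5423, -0.3814, -0.004 ]), 0.55), (array([ 0.761 ,  0.037 , -0.0017]), 0.36), (array([0.4922, 0.0397, 0.0363]), 0.5)]
top [(array([ 6.893e-01, -2.764e-01, -6.000e-04]), 0.6), (array([ 0.7646,  0.042 , -0.0023]), 0.85), (array([ 0.5385, -0.3815, -0.0056]), 0.84)]
[0.49110587 0.04152877 0.06026903] [-3.85402434e+00  1.47053821e-02  2.03498298e+01]
```

View pics/fin.png

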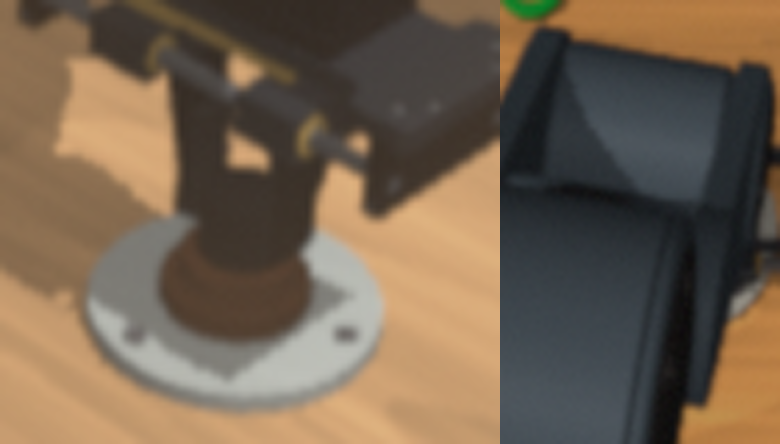

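```bash
python3 - <<'E'
from rig import *
print(hand_in()); s=read_state();print(s["position"],s["force"],s["time_s"])
E
```

```text
the job is handed in; nothing more can be done
None
the job is handed in; nothing more can be done
```

I laid both rings over the stud, pressed the cap past the catch, and handed the job in at about 28.6 s with the fingers still gripping the cap and pushing down. The hand-in gave no verdict.

**Rings:** Both slid over the boss without resistance, and the pictures show them stacked on the plate and centred on the stud. I judged them flat by eye; I did not measure their tilt.

**Cap:** The force rose to about 18 N at the catch, well above the expected 10 N. The cap was probably slightly off centre, so I shifted it about 1.5 mm in x and pushed a little further. The force then dropped to 3 N and to about zero on the way down.

**Seat:** The cap stopped with the TCP at z = 0.0603 m, against about 0.0604 m worked out for home, so it did not slip in the grip. The last picture shows no gap between cap and ring.

**Final push:** The tool carried about 20–21 N downward in the last readings. The fingertips stand about 9 mm above the narrow ring, so that load should go through the cap. A sideways force of 3–4 N along x remained, so the cap may lean slightly on the stud.

**Disagreements:** The two cameras differed by about 2–4 mm. I corrected this with the ring position known from gripping it twice at right angles. The final top view was hidden by the arm, so the last look rests on the scene camera. A low-confidence network reading put the cap's underside at 36–38 mm instead of 34 mm; it is only good to about 4 mm.

**Bystanders:** The jar, pick box and capo read within about 5 mm of where they started, close to the detector's noise.

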